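# Wedge a power module tight in its assembly jig

## Task

Lock the copper-coloured power module in its jig: set the red wedge, thin end first and straight face to the module, in the slot between the module and the tapered block and let go of it while it is still loose, then drive it in with the mallet until it is tight and clamps the module against the stop rail. Drive it gently, so that the fins are not crushed, and strike only the wedge. Then lay the mallet back on its rubber mat, and leave the other things alone.

Things in the scene. Friction and masses are not known exactly. Their poses are not given: they have to be found in the camera images.
- jig: Fixed aluminium jig plate, 210 (x) x 285 (y) x 12 mm, axes as slot_mouth. Past the module (+x) is a stop rail, set by hand: its place is unknown by 2 mm each way. The module starts 1 to 3.5 mm short of it, so the wedge first resists with its thin end 35 to 80 mm past the mouth, then pushes the module to the rail and locks about 55 to 90 mm past the mouth: feel for it.
- slot_mouth (a point): Mouth of the wedge slot, on the plate's top. y: the way the wedge is driven; x: from the dark tapered block across the slot to the module; z up. The plate reaches 97 mm from here towards -y. The block is 30 mm high, 80 mm long from the mouth to +y; its face is 9.7 mm from here to -x at the mouth and tapers 1 in 6, narrowing the slot. The module's side is the other face.
- module: Power module lying loose in the jig: copper-coloured ribbed sides, green board, 90 (x) x 160 (y) x 48 mm, 0.36 to 0.54 kg. Origin at the centre of its underside, on the plate; axes nearly those of slot_mouth. Until it reaches the rail, pushing it over with the wedge takes about 2 to 5 N.
- wedge_mid (a point): Red wedge, 126 x 32 mm high, 0.19 kg. Centre, 16 mm above its underside. y points to the thin end (63 mm away, 8 mm thick: x 4 to 12 mm). x = 12 mm: straight face; the other tapers 1 in 6. Butt, y -63 to -33 mm: parallel, x -12 to 12 mm; grip it there across x, strike its end. Tight: it stands 10 to 15 N of slow taps (30 to 50 mm/s); over 30 N endangers the fins. It holds itself once tight.
- mallet_grip (a point): Soft-faced mallet on the mat: grey head with orange faces, pale handle, 0.38 kg. Point on the handle's centre line, 22 mm above the mallet's underside; grip here across y (22 mm thick, 28 high). x points along the handle to the head, its centre 50 mm away, 44 mm high, 36 mm wide; striking faces at y = -40 and +40 mm. The handle reaches 149 mm to -x.
- mat: Black rubber tool mat fixed on the bench, 270 (x) x 150 (y) x 3 mm, origin at the centre of its underside. The mallet lies on it, head roughly to +x.
Mind the look-alikes: they are no part of the job. Leave any purple look-alike of the part that bears mallet_grip alone. Of the things like the part that bears wedge_mid, leave any that is turquoise; of the rest the smaller one is meant.

How it is judged:
By the outcome, as a careful person would: the job done as asked, in the order asked, and still so for the second after the job is handed in, with the robot touching nothing.
It also fails if it takes over 72 s, if anything falls off the work surface, if the arm or the gripper's body presses on something with over 40 N, if the wrist force passes 120 N, or if a joint passes its speed limit or range.

## Robot

A 7-joint arm with a two-finger parallel gripper is mounted at the origin on the work surface. World frame = base frame: x ahead of the robot, y to its left, z up, the work surface at z = 0. Lengths are in mm, angles in degrees, forces in N, time in s.
With the tool pointing down it reaches from about 350 to 900 mm from the base axis. Payload 19.9 kg.
Tool frame: the origin (TCP) lies at the very end of the fingers, on their centre line; the grasp point (between the pads) lies 19 mm behind it; z points along the fingers, y is the line along which they close (so a half turn about z gives the same grasp; the last joint's range is limited). The gripper opens to 94 mm and grips with 3 to 60 N. Pads are 16 mm wide; open, the fingers measure 119 mm over their backs; the gripper's body (75 mm by 177 mm) begins 78 mm behind the grasp point.
Start: joints at [-79.498, 23.915, -0.59, 92.452, 0.269, 63.638, -3.037], TCP at [139.311, 609.255, 205.425] pointing down, gripper open.
Joint ranges: [-161.28, 161.28], [-22.2, 115.67], [-73.04, 71.86], [3.21, 147.25], [-68.34, 248.33], [10.77, 114.83], [-161.83, 161.83]. Speed limits (degrees/s): [108.29, 108.29, 136.94, 136.94, 172.46, 172.46, 172.46].

## Interface

Orientations are given as a 3x3 rotation matrix whose columns are the frame's x, y, z axes.
In Python, from station import robot gives the robot as it stands.
- The arm moves only by the tool jog_arm, never from a script. Its argument "steps" is one flat list of numbers, 5 for each row, row after row: the opening, from 0 (shut) to 1 (fully open), then the shift along the tool's x, y, z in mm, then the turn about the tool's z in degrees. A call has exactly 5 rows; each row shifts and turns the commanded pose from where the row before left it, along the tool's axes as they then stand; what a row does not reach is not made up. A row lasts 1/10 s, in which the tool goes at most 50 mm and 8.59 degrees, less where a joint would pass 70% of its speed; a pose out of reach is approached as far as the arm can. A call with a gripper value outside its range is refused whole. The fingers move at their own pace and stop on an object; the grip force is fixed at half the most. Time passes only in rows, so rows that do not move let the fingers close, or fill a call up. It gives the time, the measured TCP pose, the force, the opening and the grip force at its end, in the units of the state.
- robot.state(): the state, without advancing time (a new reading comes with each control period).
- robot.camera(name): name is "scene" or "top"; returns (picture, depth): 400x640x3 uint8, red, green, blue; 400x640 float32, mm along the optical axis (not along the pixel's ray), 0 where there is no reading.
- robot.calibration(name): a dict with "intrinsics" (3x3 intrinsics, pixels), "position" and "attitude" of the camera in the world. Camera axes: x right, y down, z forward; pixel columns grow to the right and rows downward; lengths in mm; the calibration is good to about 2 mm. A picture is of the moment at which its call begins. calibration takes no time and is no camera call.
- robot.finish_job(): hands the job in; it is judged then, once.
Trained networks look in the newest picture that a camera, given by its name, has taken for a name from the list of things; names that differ only in an ending like _2 or _b are one class to them, and where a whole thing is asked for, a point or a joint stands for the part that bears it (a point fixed in the world has none). Each returns a list of dicts, best first, with "score" (0 to 1); they miss things now and then, are a little off and sometimes report something else, mostly with a low value. They report only what shows in the picture. A call takes as long as a camera call. They do not tell look-alikes from the thing itself.
- robot.spot_in(camera, thing): "bbox" ([centre column, centre row, width, height] in pixels, round what is visible of it).
- robot.place_of(camera, thing): "xy" ([column, row] in pixels: a listed point, or the origin of a listed thing).
The state is a dict: "time_s": time; "joints": joint angles; "qd": joint speeds; "tau": joint torques, N m; "tcp_pos": TCP position; "eef_rot": TCP orientation; "contact_force": force on the tool from outside, world axes, zero at the start; "wrist_torque": the same for the moment, N m; "grip_width": opening from 0.0 (shut) to 1.0 (fully open); "gripper_force": force on a finger pad.
Only numpy, scipy, OpenCV 4.12 (cv2) and the standard library are available. Lean on these libraries where they do the work, as an engineer would, in place of code of your own. Each camera call takes 0.05 s, during which the arm holds its last target. There are 200 camera calls.

## Working session

There is one attempt and no reset: what is moved stays moved. The work goes in short steps, Python scripts to look and compute and a tool call to move; the robot and the scene stay as the last step left them, time stands still between calls to the robot, and variables do not carry over. Pictures are saved under pics/ and viewed, at most 11 in all, crops included, and the job is handed in when it is done.

Besides the shell and the picture viewer there is one more tool, called as name(argument=value, ...) on one line, values as JSON. jog_arm: Moves the arm, as the interface text tells. Its arguments: {"type":"object","properties":{"steps":{"type":"array"}},"required":["steps"]}

```bash
mkdir -p pics
cat > h.py <<'E'
import numpy as np, cv2
from station import robot
def cal(n):
    c=robot.calibration(n); return np.array(c["intrinsics"]),np.array(c["position"]),np.array(c["attitude"])
def ray(n,uv):
    K,p,R=cal(n); d=R@np.linalg.solve(K,[uv[0],uv[1],1.]); return p,d
def at_z(n,uv,z):
    p,d=ray(n,uv); return p+d*(z-p[2])/d[2]
def at_depth(n,uv,D):
    p,d=ray(n,uv); return p+d*D
def tri(a,uva,b,uvb):
    p,d=ray(a,uva);q,e=ray(b,uvb); A=np.stack([d,-e],1); s=np.linalg.lstsq(A,q-p,rcond=None)[0]
    x=p+d*s[0];y=q+e*s[1]; return (x+y)/2,np.linalg.norm(x-y)
def cloud(n,dep):
    K,p,R=cal(n); v,u=np.mgrid[:dep.shape[0],:dep.shape[1]]
    P=np.stack([(u-K[0,2])/K[0,0],(v-K[1,2])/K[1,1],np.ones_like(dep)],-1)*dep[...,None]
    return P@R.T+p
E
python3 - <<'E'
from h import *
np.set_printoptions(precision=1,suppress=True)
for n in ("scene","top"):
    im,d=robot.camera(n); cv2.imwrite(f"pics/{n}0.png",im[...,::-1]); np.save(f"{n}0.npy",d)
    print(n,*[x for x in cal(n)])
    for t in ("slot_mouth","module","wedge_mid","mallet_grip","mat","jig"):
        print(t,[(np.round(r["xy"],1).tolist(),round(r["score"],2)) for r in robot.place_of(n,t)][:5])
print(robot.state())
E
```

```text
scene [[410.6   0.  309.8]
 [  0.  410.6 198. ]
 [  0.    0.    1. ]] [1102.1 -109.4 1118.1] [[ 0.2  0.8 -0.6]
 [ 1.  -0.1  0.1]
 [ 0.  -0.6 -0.8]]
slot_mouth [([314.3, 253.6], 0.77)]
module []
wedge_mid [([401.1, 187.4], 0.96), ([418.8, 223.9], 0.79), ([446.6, 264.4], 0.62)]
mallet_grip [([193.1, 174.4], 0.76)]
mat [([202.6, 269.3], 0.78)]
jig [([328.9, 257.3], 0.86)]
top [[425.7   0.  326.5]
 [  0.  425.7 196.9]
 [  0.    0.    1. ]] [ 247.4   15.4 1168.5] [[ 0.  -1.   0.1]
 [-1.  -0.   0. ]
 [-0.  -0.1 -1. ]]
slot_mouth [([331.6, 147.6], 0.98)]
module [([305.9, 130.7], 0.71), ([317.9, 143.7], 0.45)]
wedge_mid [([199.8, 106.3], 0.81), ([209.4, 157.7], 0.7), ([213.9, 211.2], 0.63)]
mallet_grip [([469.5, 141.2], 0.9), ([467.1, 285.5], 0.82)]
mat [([459.2, 152.6], 0.56)]
jig [([318.1, 142.0], 0.94)]
{'time_s': 0.7, 'joints': array([-79.5,  23.9,  -0.6,  92.5,   0.3,  63.6,  -3. ]), 'qd': array([ 0.1,  0. , -0.1, -0.1,  0. ,  0. ,  0.1]), 'tau': array([  0. , -85.1,   0.6, -42.6,  -0. ,   0. ,   0. ]), 'tcp_pos': array([139.3, 609.3, 205.4]), 'eef_rot': array([[-1. ,  0.2,  0. ],
       [ 0.2,  1. , -0. ],
       [-0. , -0. , -1. ]]), 'contact_force': array([ 0.1,  0. , -0.1]), 'wrist_torque': array([-0. , -0.1,  0. ]), 'gripper_force': 0.0, 'grip_width': 0.9983913363044878}
```

View pics/scene0.png

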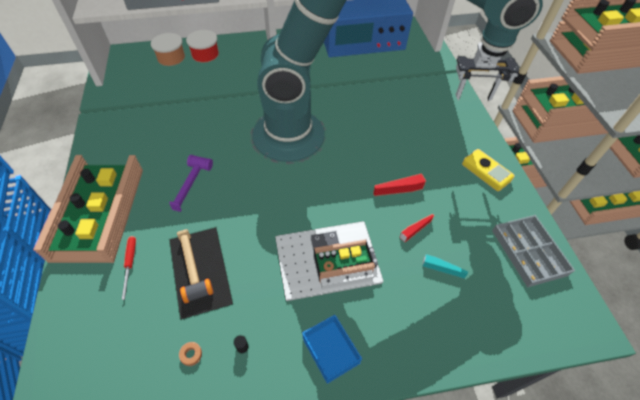

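View pics/top0.png

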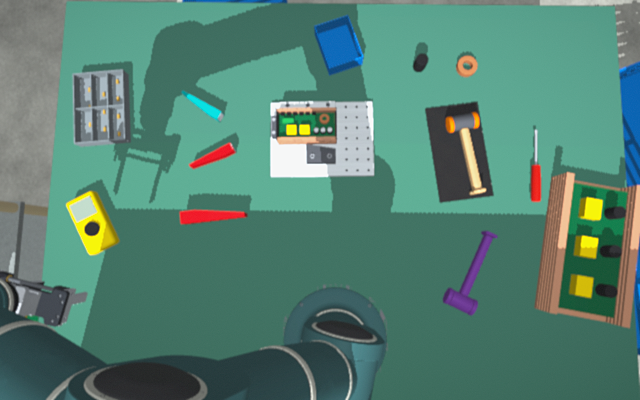

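The scene view shows the small red wedge at about (418,225), the turquoise one at (445,266), the long red one at (400,187), the jig at (328,260), the orange-faced mallet at (195,270) and the purple mallet at (190,180). The top view agrees: wedge (212,156), jig (320,140), mallet (467,150). The next step is to segment these and measure them.

```bash
cat > seg.py <<'E'
from h import *
np.set_printoptions(precision=1,suppress=True)
def load(n): return cv2.imread(f"pics/{n}0.png"),np.load(f"{n}0.npy")
def rect(n,mask,z):
    # outline of largest blob projected to plane z, min-area rectangle
    c=max(cv2.findContours(mask.astype(np.uint8),0,cv2.CHAIN_APPROX_NONE)[0],key=cv2.contourArea)[:,0]
    W=np.array([at_z(n,p,z)[:2] for p in c]).astype(np.float32)
    return cv2.minAreaRect(W),cv2.boxPoints(cv2.minAreaRect(W)),W
def hsv(im): return cv2.split(cv2.cvtColor(im,cv2.COLOR_BGR2HSV))
E
python3 - <<'E'
from seg import *
print("mouth",tri("top",(331.6,147.6),"scene",(314.3,253.6)))
print("wedge",tri("top",(209.4,157.7),"scene",(418.8,223.9)))
print("mallet z25",at_z("top",(469.5,141.2),25), "jig",tri("top",(318.1,142),"scene",(328.9,257.3)))
boxes={"top":{"wedge":(180,135,245,175),"mallet":(430,95,500,205)},"scene":{"wedge":(395,205,440,245),"mallet":(170,225,220,310)}}
for n in boxes:
    im,d=load(n); H,S,V=hsv(im); P=cloud(n,d)
    for t,(a,b,c,e) in boxes[n].items():
        box=np.zeros(H.shape,bool); box[b:e,a:c]=1
        if t=="wedge": m=box&((H<8)|(H>172))&(S>140)&(V>70); ms=[("wedge",m,32)]
        else: ms=[("handle",box&(H>8)&(H<30)&(S>40)&(S<170)&(V>110),39),("faces",box&(H<20)&(S>170)&(V>80),40)]
        for nm,m,z in ms:
            if m.sum()<5: print(n,nm,"none");continue
            r,bp,W=rect(n,m,z); q=P[m&(d>0)]
            print(n,nm,m.sum(),"rect",np.array(r[0]),np.array(r[1]),r[2],"corners",bp.tolist() and bp.round(0).tolist(),"zpct",np.percentile(q[:,2],[5,50,90,98]),"mean",q.mean(0))
    # crop composites
top,_=load("top"); sc,_=load("scene")
A=cv2.resize(top[90:190,180:380],None,fx=4,fy=4,interpolation=cv2.INTER_CUBIC)
cv2.imwrite("pics/c1.png",A)
B=cv2.resize(sc[200:300,270:470],None,fx=4,fy=4,interpolation=cv2.INTER_CUBIC)
cv2.imwrite("pics/c2.png",B)
E
```

```text
mouth (array([519. ,  11.8,   1.9]), np.float64(5.464977286552974))
wedge (array([481.5, 349. ,  24.6]), np.float64(0.16462499774663403))
mallet z25 [ 536.8 -362.6   25. ] jig (array([536.,  52.,  -3.]), np.float64(1.3716995862107912))
top wedge 420 rect [480.6 340.9] [ 31.3 124.5] 28.09358024597168 corners [[437.0, 388.0], [496.0, 279.0], [524.0, 293.0], [465.0, 403.0]] zpct [ 8.9 32.1 35.7 37.2] mean [486.1 336.2  28.6]
top handle 768 rect [ 481.8 -364.4] [184.6  46.6] 7.949850082397461 corners [[387.0, -354.0], [394.0, -400.0], [576.0, -375.0], [570.0, -329.0]] zpct [ 4.2 37.8 42.6 47.8] mean [ 480.5 -361.7   33.4]
top faces 150 rect [ 580.1 -303.2] [21.7 44.7] 88.93373107910156 corners [[558.0, -314.0], [602.0, -314.0], [603.0, -293.0], [558.0, -292.0]] zpct [ 3.8 36.6 48.  50.1] mean [ 588.3 -332.3   32.7]
scene wedge 238 rect [488.5 341. ] [ 28.7 126.5] 30.16068458557129 corners [[444.0, 388.0], [508.0, 279.0], [533.0, 294.0], [469.0, 403.0]] zpct [ 7.7 31.1 34.2 35.6] mean [491.8 337.6  27. ]
scene handle 579 rect [ 483.3 -359.2] [186.7  33.7] 13.0203218460083 corners [[389.0, -364.0], [396.0, -397.0], [578.0, -355.0], [570.0, -322.0]] zpct [ 2.2 37.1 41.5 46.3] mean [ 488.9 -360.8   32.5]
scene faces 150 rect [ 591.1 -304.6] [49.1 13.1] 10.889764785766602 corners [[566.0, -303.0], [568.0, -316.0], [616.0, -306.0], [614.0, -294.0]] zpct [ 3.  39.9 47.  48. ] mean [ 595.2 -339.3   34.6]
```

View pics/c1.png

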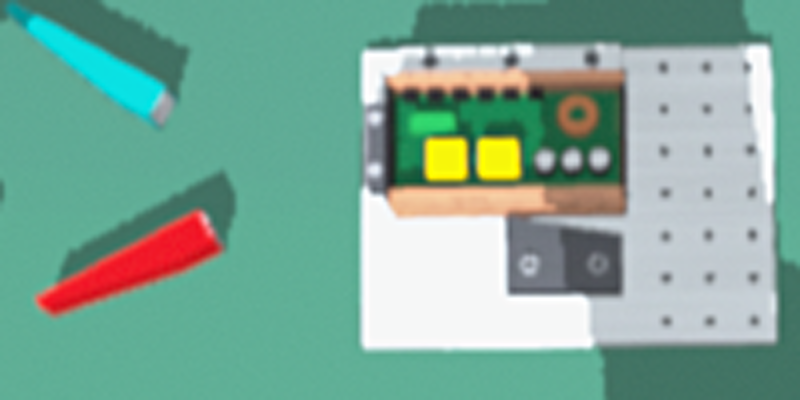

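View pics/c2.png

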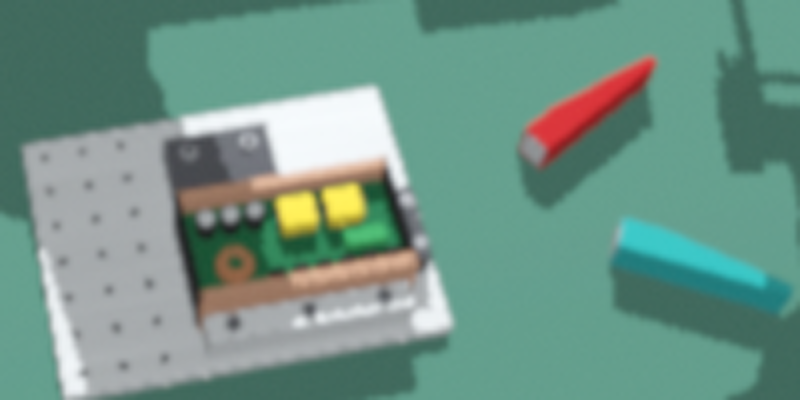

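The crops show the wedge's grey butt at upper right in c1 (215,230) with its thin end at (45,305). The slot mouth in c1 is at about (622,225), between the copper side and the dark block. Next I fit silhouettes of the known shapes to get precise poses.

```bash
cat > fit.py <<'E'
from seg import *
from scipy.optimize import minimize
SC=8
def proj(n,P):
    K,p,R=cal(n); q=(P-p)@R@K.T; return q[:,:2]/q[:,2:]
def prism(poly,z0,z1):
    poly=np.array(poly,float); return np.vstack([np.c_[poly,np.full(len(poly),z)] for z in(z0,z1)])
def sil(n,parts,pose,box):
    x,y,a=pose; c,s=np.cos(a),np.sin(a); R=np.array([[c,-s,0],[s,c,0],[0,0,1]])
    b=box; M=np.zeros(((b[3]-b[1])*SC,(b[2]-b[0])*SC),np.uint8)
    for p in parts:
        uv=(proj(n,p@R.T+[x,y,0])-[b[0],b[1]]+.5)*SC-.5
        cv2.fillConvexPoly(M,cv2.convexHull(uv.astype(np.float32)).round().astype(np.int32),255)
    return cv2.resize(M,None,fx=1/SC,fy=1/SC,interpolation=cv2.INTER_AREA)/255.
def fit(masks,parts,x0,boxes,d=(6,6,.08)):
    def f(q): return sum(np.abs(sil(n,parts,q,boxes[n])-masks[n]).sum() for n in masks)
    best=None
    x0=np.array(x0,float)
    for k in range(3):
        r=minimize(f,x0,method="Nelder-Mead",options=dict(initial_simplex=np.vstack([x0]+[x0+np.eye(3)[i]*d[i]*(-1)**k/(k+1) for i in range(3)]),xatol=.02,fatol=.02))
        x0=r.x
    return r.x,r.fun,{n:masks[n].sum() for n in masks}
WEDGE=lambda z:[prism([(-12,-63),(12,-63),(12,63),(4,63),(-12,-33)],z,z+32)]
MALLET=lambda z:[prism([(-149,-11),(-149,11),(32,11),(32,-11)],z+8,z+36),prism([(32,-40),(32,40),(68,40),(68,-40)],z,z+44)]
def mask(n,box,kind,im):
    a,b,c,e=box; I=im[b:e,a:c].astype(int); B,G,R=I[...,0],I[...,1],I[...,2]
    m=(R>G-12) if kind=="wedge" else (I.max(-1)>70)
    m=m.astype(np.uint8); k,l,st,_=cv2.connectedComponentsWithStats(m); return (l==1+np.argmax(st[1:,4])).astype(float)
E
python3 - <<'E'
from fit import *
ims={n:load(n)[0] for n in("top","scene")}
bw={"top":(180,138,245,180),"scene":(394,205,444,250)}
bm={"top":(436,104,489,199),"scene":(172,228,225,308)}
for nm,bx,parts,x0 in(("wedge",bw,WEDGE(0),(482,343,.44)),("mallet",bm,MALLET(3),(540,-352,.18))):
    ms={n:mask(n,bx[n],nm,ims[n]) for n in bx}
    print(nm,"both",*fit(ms,parts,x0,bx))
    for n in bx: print(n,*fit({n:ms[n]},parts,x0,bx))
    if nm=="mallet":
        for n in bx: cv2.imwrite(f"m_{n}.png",ms[n]*255)
# depth heights of jig area
d=load("top")[1]; P=cloud("top",d)
print("block corners top z=42:",[at_z("top",(180+u/4-.4,90+v/4-.4),42)[:2] for u,v in((622,235),(508,217),(508,294),(622,294))])
print("plate corners z12:",[at_z("top",(180+u/4-.4,90+v/4-.4),12)[:2] for u,v in((776,343),(362,349),(362,47),(770,45))])
print("scene plate z12:",[at_z("scene",(270+u/4-.4,200+v/4-.4),12)[:2] for u,v in((22,145),(378,87),(453,328),(64,398))])
print("block sc z42",[at_z("scene",(270+u/4-.4,200+v/4-.4),42)[:2] for u,v in((166,141),(265,125))])
print("mod top -x edge scene z60",[at_z("scene",(270+u/4-.4,200+v/4-.4),60)[:2] for u,v in((180,192),(386,161))])
print("mod top -x bottom z12",[at_z("top",(180+u/4-.4,90+v/4-.4),12)[:2] for u,v in((400,214),(500,214))])
print("mod corner top z60",[at_z("top",(180+u/4-.4,90+v/4-.4),60)[:2] for u,v in((388,187),(626,184),(388,72),(626,72))])
E
```

```text
wedge both [482.6 343.7   0.5] 112.7843137254902 {'top': np.float64(527.0), 'scene': np.float64(388.0)}
top [482.7 343.9   0.5] 60.12549019607843 {'top': np.float64(527.0)}
scene [482.1 344.    0.5] 49.603921568627456 {'scene': np.float64(388.0)}
mallet both [ 538.2 -352.9    0.2] 1153.6666666666665 {'top': np.float64(1798.0), 'scene': np.float64(1514.0)}
top [ 538.4 -353.4    0.2] 539.4274509803922 {'top': np.float64(1798.0)}
scene [ 537.1 -352.3    0.2] 607.6313725490197 {'scene': np.float64(1514.0)}
block corners top z=42: [array([508.1,   5.1]), array([519.5,  82.3]), array([466.6,  81.2]), array([467.7,   4.6])]
plate corners z12: [array([ 440.8, -101.9]), array([432.7, 182.6]), array([647.3, 189.1]), array([652.2, -97.2])]
scene plate z12: [array([ 442.7, -101.5]), array([436.3, 184.9]), array([646.4, 188.1]), array([652.4, -96.8])]
block sc z42 [array([475.1,   6.4]), array([473.6,  83.4])]
mod top -x edge scene z60 [array([529.7,   7.2]), array([529.3, 162.2])]
mod top -x bottom z12 [array([527.9, 159.1]), array([528.8,  89.6])]
mod corner top z60 [array([534.5, 161.6]), array([538.6,   3. ]), array([613.5, 163.9]), array([615.5,   4. ])][ WARN:0@3.133] global loadsave.cpp:1063 imwrite_ Unsupported depth image for selected encoder is fallbacked to CV_8U.
```

Run:
```python
from fit import *
np.set_printoptions(precision=3,suppress=True)
ims={n:load(n)[0] for n in("top","scene")}
bm={"top":(432,104,492,204),"scene":(170,228,230,310)}
ms={}
for n in bm:
    a,b,c,e=bm[n]; I=ims[n][b:e,a:c].astype(int); m=((I.max(-1)>75)&(I[...,2]>I[...,1]-12)).astype(np.uint8)
    k,l,st,_=cv2.connectedComponentsWithStats(m); ms[n]=(l==1+np.argmax(st[1:,4])).astype(float)
print("mallet both",*fit(ms,MALLET(3),(538,-353,.18),bm))
for n in bm: print(n,*fit({n:ms[n]},MALLET(3),(538,-353,.18),bm))
bw={"top":(180,138,245,180),"scene":(394,205,444,250)}
mw={n:mask(n,bw[n],"wedge",ims[n]) for n in bw}
q=fit(mw,WEDGE(0),(482,343,.44),bw)[0]; print(q)
out=[]
for n,bx,mm,parts,pose in(("top",bw,mw,WEDGE(0),q),("scene",bw,mw,WEDGE(0),q),("top",bm,ms,MALLET(3),fit(ms,MALLET(3),(538,-353,.18),bm)[0])):
    s=sil(n,parts,pose,bx[n]); out.append(cv2.resize(np.dstack([np.zeros_like(s),s,mm[n]])*255,(260,400),interpolation=0))
cv2.imwrite("pics/f.png",np.hstack(out))
print(robot.state()["eef_rot"])
```

```text
Traceback (most recent call last):
  File "fit.py", line 20, in fit
    r=minimize(f,x0,method="Nelder-Mead",options=dict(initial_simplex=np.vstack([x0]+[x0+np.eye(3)[i]*d[i]*(-1)**k/(k+1) for i in range(3)]),xatol=.02,fatol=.02))
  File "fit.py", line 16, in f
    def f(q): return sum(np.abs(sil(n,parts,q,boxes[n])-masks[n]).sum() for n in masks)
                     ~~~^^^^^^^^^^^^^^^^^^^^^^^^^^^^^^^^^^^^^^^^^^^^^^^^^^^^^^^^^^^^^^^
  File "fit.py", line 16, in <genexpr>
    def f(q): return sum(np.abs(sil(n,parts,q,boxes[n])-masks[n]).sum() for n in masks)
                                ~~~^^^^^^^^^^^^^^^^^^^^
  File "fit.py", line 12, in sil
    uv=(proj(n,p@R.T+[x,y,0])-[b[0],b[1]]+.5)*SC-.5
        ~~~~^^^^^^^^^^^^^^^^^
  File "fit.py", line 5, in proj
    K,p,R=cal(n); q=(P-p)@R@K.T; return q[:,:2]/q[:,2:]
          ~~~^^^
  File "h.py", line 4, in cal
    c=robot.calibration(n); return np.array(c["intrinsics"]),np.array(c["position"]),np.array(c["attitude"])
ValueError: time passes only in moves, steps and waits
```

jog_arm(steps=[1,-40,-20,0,0,1,-40,-20,0,0,1,-40,-20,0,0,1,-40,-20,0,0,1,-40,-20,0,0])

```text
time_s: 1.2
tcp_pos: [313.2, 465.9, 205.7]
eef_rot: [[-0.975, 0.223, 0.0], [0.223, 0.975, 0.0], [-0.0, 0.0, -1.0]]
contact_force: [1.3, 1.0, 0.8]
grip_width: 0.997
gripper_force: 0.0
```

```bash
python3 - <<'E'
import re
s=open('h.py').read()
s=s.replace('def cal(n):\n    c=robot.calibration(n); return','_C={}\ndef cal(n):\n    if n not in _C:\n        c=robot.calibration(n); _C[n]=').replace('np.array(c["attitude"])','np.array(c["attitude"])\n    return _C[n]',1)
open('h.py','w').write(s)
E
cat > m2.py <<'E'
from fit import *
np.set_printoptions(precision=3,suppress=True)
ims={n:load(n)[0] for n in("top","scene")}
bm={"top":(432,104,492,204),"scene":(170,228,230,310)}
ms={}
for n in bm:
    a,b,c,e=bm[n]; I=ims[n][b:e,a:c].astype(int); m=((I.max(-1)>75)&(I[...,2]>I[...,1]-12)).astype(np.uint8)
    k,l,st,_=cv2.connectedComponentsWithStats(m); ms[n]=(l==1+np.argmax(st[1:,4])).astype(float)
f=fit(ms,MALLET(3),(538,-353,.18),bm); print("mallet both",*f)
for n in bm: print(n,*fit({n:ms[n]},MALLET(3),(538,-353,.18),bm))
bw={"top":(180,138,245,180),"scene":(394,205,444,250)}
mw={n:mask(n,bw[n],"wedge",ims[n]) for n in bw}
q=fit(mw,WEDGE(0),(482,343,.44),bw)[0]; print(q)
out=[]
for n,bx,mm,parts,pose in(("top",bw,mw,WEDGE(0),q),("scene",bw,mw,WEDGE(0),q),("top",bm,ms,MALLET(3),f[0])):
    s=sil(n,parts,pose,bx[n]); out.append(cv2.resize(np.dstack([np.zeros_like(s),s,mm[n]])*255,(260,400),interpolation=0))
cv2.imwrite("pics/f.png",np.hstack(out))
print(robot.state()["eef_rot"],robot.state()["tcp_pos"])
E
python3 m2.py
```

```text
mallet both [ 537.76  -352.92     0.191] 374.4313725490196 {'top': np.float64(1356.0), 'scene': np.float64(1094.0)}
top [ 537.862 -352.968    0.193] 133.23529411764707 {'top': np.float64(1356.0)}
scene [ 537.922 -351.945    0.177] 234.35686274509806 {'scene': np.float64(1094.0)}
[482.62  343.694   0.522]
[[-0.975  0.223  0.   ]
 [ 0.223  0.975  0.   ]
 [-0.     0.    -1.   ]] [313.196 465.91  205.656][ WARN:0@0.736] global loadsave.cpp:1063 imwrite_ Unsupported depth image for selected encoder is fallbacked to CV_8U.
```

View pics/f.png

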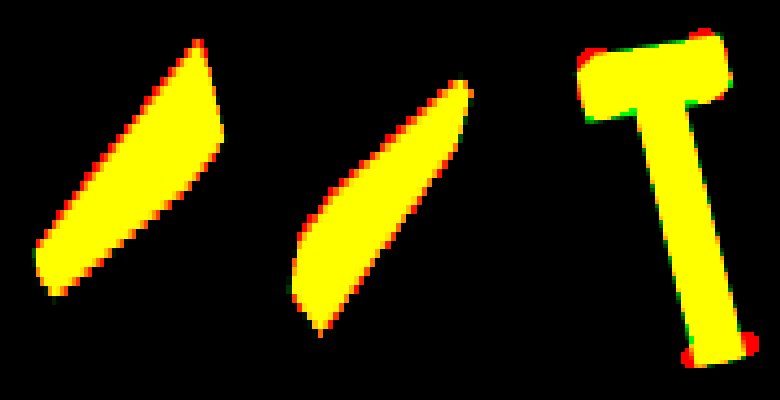

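jog_arm(steps=[1,-44,-23,0,0,1,-44,-23,0,0,1,-44,-23,0,0,1,-44,-23,0,0,1,-44,-23,0,0])

```text
time_s: 1.7
tcp_pos: [502.1, 304.6, 205.8]
eef_rot: [[-0.975, 0.223, 0.0], [0.223, 0.975, 0.0], [-0.0, 0.0, -1.0]]
contact_force: [0.9, 1.5, -0.6]
grip_width: 1.005
gripper_force: 0.0
```

jog_arm(steps=[1,0,0,10,8,1,0,0,20,8,1,0,0,20,8,1,0,0,20,8,1,0,0,20,8])

```text
time_s: 2.2
tcp_pos: [500.9, 306.0, 114.8]
eef_rot: [[-0.599, 0.801, 0.0], [0.801, 0.599, 0.0], [-0.0, 0.0, -1.0]]
contact_force: [-0.7, -0.8, -0.8]
grip_width: 1.002
gripper_force: 0.0
```

jog_arm(steps=[1,0,0,10,7.2,1,0,0,0,0,1,0,0,0,0,1,0,0,0,0,1,0,0,0,0])

```text
time_s: 2.7
tcp_pos: [501.2, 306.2, 106.2]
eef_rot: [[-0.5, 0.866, 0.001], [0.866, 0.5, 0.001], [0.0, 0.001, -1.0]]
contact_force: [-0.5, -0.2, -1.0]
grip_width: 1.002
gripper_force: 0.0
```

jog_arm(steps=[1,-6.2,2.5,20,0,1,0,0,25,0,1,0,0,25,0,1,0,0,20,0,1,0,0,7,0])

```text
time_s: 3.2
tcp_pos: [505.5, 301.5, 7.1]
eef_rot: [[-0.5, 0.866, -0.002], [0.866, 0.5, -0.001], [-0.0, -0.002, -1.0]]
contact_force: [0.3, -0.1, 0.1]
grip_width: 1.002
gripper_force: 0.0
```

jog_arm(steps=[1,0,0,4,0,1,0,0,0,0,0,0,0,0,0,0,0,0,0,0,0,0,0,0,0])

```text
time_s: 3.7
tcp_pos: [506.3, 302.2, 5.1]
eef_rot: [[-0.499, 0.867, 0.001], [0.867, 0.499, 0.001], [0.0, 0.001, -1.0]]
contact_force: [-0.2, 0.2, -0.8]
grip_width: 0.783
gripper_force: 0.0
```

jog_arm(steps=[0,0,0,0,0,0,0,0,0,0,0,0,0,0,0,0,0,0,0,0,0,0,0,0,0])

```text
time_s: 4.2
tcp_pos: [506.1, 301.9, 4.4]
eef_rot: [[-0.499, 0.867, 0.0], [0.867, 0.499, -0.0], [-0.0, -0.0, -1.0]]
contact_force: [-0.0, -0.2, 0.6]
grip_width: 0.353
gripper_force: 0.0
```

jog_arm(steps=[0,0,0,0,0,0,0,0,0,0,0,0,0,0,0,0,0,0,0,0,0,0,0,0,0])

```text
time_s: 4.7
tcp_pos: [506.1, 301.9, 4.4]
eef_rot: [[-0.499, 0.867, -0.0], [0.867, 0.499, -0.0], [-0.0, -0.0, -1.0]]
contact_force: [0.1, -0.3, -0.2]
grip_width: 0.251
gripper_force: 30.0
```

jog_arm(steps=[0,0,0,-5,0,0,0,0,-15,0,0,0,0,-25,0,0,0,0,-25,0,0,0,0,-10,0])

```text
time_s: 5.2
tcp_pos: [507.1, 302.5, 87.6]
eef_rot: [[-0.499, 0.867, 0.003], [0.867, 0.499, 0.002], [0.0, 0.003, -1.0]]
contact_force: [-0.1, -0.7, -1.1]
grip_width: 0.247
gripper_force: 30.0
```

jog_arm(steps=[0,0,0,-6,7.2,0,0,0,-6,7.2,0,0,0,-6,7.2,0,0,0,-6,7.2,0,0,0,0,0])

```text
time_s: 5.7
tcp_pos: [506.2, 302.2, 109.1]
eef_rot: [[-0.017, 1.0, 0.001], [1.0, 0.017, 0.0], [0.0, 0.001, -1.0]]
contact_force: [-0.2, 0.5, -2.8]
grip_width: 0.255
gripper_force: 30.0
```

jog_arm(steps=[0,-20,0,0,0,0,-45,0,0,0,0,-45,0,0,0,0,-45,0,0,0,0,-45,0,0,0])

```text
time_s: 6.2
tcp_pos: [509.4, 99.6, 108.3]
eef_rot: [[-0.023, 1.0, -0.0], [1.0, 0.023, -0.0], [-0.0, -0.0, -1.0]]
contact_force: [1.6, -0.4, -3.2]
grip_width: 0.252
gripper_force: 30.0
```

jog_arm(steps=[0,-45,0,0,0,0,-45,0,0,0,0,-45,0,0,0,0,-40,0,0,0,0,-20,0,0,0])

```text
time_s: 6.7
tcp_pos: [512.8, -97.3, 108.5]
eef_rot: [[-0.02, 1.0, 0.0], [1.0, 0.02, -0.001], [-0.001, -0.0, -1.0]]
contact_force: [0.2, 0.2, -1.9]
grip_width: 0.25
gripper_force: 30.0
```

jog_arm(steps=[0,-24,4.3,10,0,0,0,0,25,0,0,0,0,25,0,0,0,0,20,0,0,0,0,8,0])

```text
time_s: 7.2
tcp_pos: [517.1, -117.3, 18.7]
eef_rot: [[-0.022, 1.0, -0.003], [1.0, 0.022, 0.0], [0.0, -0.003, -1.0]]
contact_force: [0.2, -0.3, -2.3]
grip_width: 0.254
gripper_force: 30.0
```

jog_arm(steps=[0,0,0,0,0,0,0,0,0,0,0,0,0,0,0,0,0,0,0,0,0,0,0,0,0])

```text
time_s: 7.7
tcp_pos: [518.9, -116.9, 21.0]
eef_rot: [[-0.02, 1.0, 0.001], [1.0, 0.02, -0.0], [-0.0, 0.001, -1.0]]
contact_force: [-0.4, -0.6, -2.0]
grip_width: 0.257
gripper_force: 30.0
```

Run:
```python
from h import *
for n in("top","scene"):
    im,d=robot.camera(n); cv2.imwrite(f"pics/{n}1.png",im[...,::-1]); np.save(f"{n}1.npy",d)
T=cv2.imread("pics/top1.png")[90:190,260:400]; S=cv2.imread("pics/scene1.png")[200:300,250:390]
cv2.imwrite("pics/c3.png",np.hstack([cv2.resize(x,(400,286),interpolation=cv2.INTER_CUBIC) for x in(T,S)]))
```

```text
(no output)
```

View pics/c3.png

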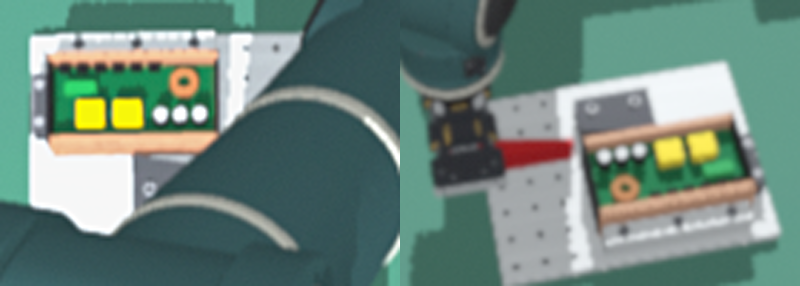

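Run:
```python
from fit import *
from fit import fit as F
np.set_printoptions(precision=2,suppress=True)
im=cv2.imread("pics/scene1.png"); H,S,V=hsv(im)
m=((H<8)|(H>170))&(S>150)&(V>60); m[:, :285]=0; m[:,318:]=0; m[:235]=0; m[268:]=0
v,u=np.nonzero(m); print(m.sum(),u.min(),u.max())
z=21-4.4+32
for c in range(u.min(),u.max()+1,3):
    r=v[u==c]; print(c,r.min(),r.max(),at_z("scene",(c,r.min()-.5),z)[:2],at_z("scene",(c,r.max()+.5),z)[:2])
g=lambda a,b:(250+(a-400)*.35-.3,200+b*.35-.3)
print("tip",at_z("scene",g(572,148),z)[:2],"modcorner z60",at_z("scene",g(583,150),60)[:2],"block -x corner z42",at_z("scene",g(577,103),42)[:2])
# red module top edge: copper strip boundary vs. block/plate in scene0, per column
im=cv2.imread("pics/scene0.png").astype(int)
R,G,B=im[...,2],im[...,1],im[...,0]
P=[]
for c in range(318,364,3):
    col=(R-B)[225:262,c]; k=np.argmax(col>25); 
    a,b=col[k-1],col[k]; rr=225+k-1+(25-a)/(b-a); P.append(at_z("scene",(c,rr),60)[:2])
P=np.array(P); print(P); l=np.polyfit(P[:,1],P[:,0],1); print("mod -x edge x at y=5:",np.polyval(l,5.),"slope deg",-np.degrees(l[0]))
print(robot.state()["tcp_pos"])
```

```text
154 285 309
285 250 251 [515.44 -78.55] [522.01 -79.43]
288 250 257 [516.89 -69.85] [542.94 -73.45]
291 250 257 [518.35 -61.14] [544.38 -64.85]
294 250 256 [519.81 -52.43] [542.6  -55.78]
297 250 256 [521.27 -43.72] [544.04 -47.17]
300 250 255 [522.72 -35.01] [542.27 -38.06]
303 250 255 [524.18 -26.3 ] [543.71 -29.43]
306 250 254 [525.64 -17.59] [541.93 -20.27]
309 250 251 [527.1   -8.88] [533.64  -9.99]
tip [534.08  -7.38] modcorner z60 [544.23   2.16] block -x corner z42 [478.44   7.5 ]
[[527.73  17.7 ]
 [527.87  26.6 ]
 [527.42  35.64]
 [527.91  44.5 ]
 [527.74  53.51]
 [526.    62.85]
 [525.25  72.02]
 [526.9   80.69]
 [528.16  89.45]
 [527.75  98.58]
 [526.87 107.84]
 [527.15 116.85]
 [526.61 126.06]
 [526.48 135.2 ]
 [526.12 144.4 ]
 [525.96 153.58]]
mod -x edge x at y=5: 527.8172670371667 slope deg 0.5858416923887654
[ 518.73 -116.86   20.76]
```

The scene crop shows the wedge tip at the mouth, in line with the slot; the arm hides the top view. The edges agree with the tool pose to about 2 mm. Next I shift 3 mm off the module, lower, and feed the wedge in slowly.

jog_arm(steps=[0,0,-3,2,0,0,2,0,1.5,0,0,4,0,0,0,0,5,0,0,0,0,5,0,0,0])

```text
time_s: 8.3
tcp_pos: [515.3, -100.4, 17.0]
eef_rot: [[-0.02, 1.0, 0.0], [1.0, 0.02, -0.0], [-0.0, 0.0, -1.0]]
contact_force: [1.2, -0.2, -2.0]
grip_width: 0.256
gripper_force: 30.0
```

jog_arm(steps=[0,5,0,0,0,0,5,0,0,0,0,5,0,0,0,0,5,0,0,0,0,5,0,0,0])

```text
time_s: 8.8
tcp_pos: [514.8, -75.5, 17.0]
eef_rot: [[-0.02, 1.0, 0.0], [1.0, 0.02, -0.0], [-0.0, 0.0, -1.0]]
contact_force: [0.4, 0.4, -1.8]
grip_width: 0.254
gripper_force: 30.0
```

jog_arm(steps=[0,3,0,0,0,0,2,0,0,0,0,0,0,0,0,0,0,0,0,0,0,0,0,0,0])

```text
time_s: 9.3
tcp_pos: [514.7, -71.2, 17.0]
eef_rot: [[-0.019, 1.0, 0.0], [1.0, 0.019, -0.0], [-0.0, 0.0, -1.0]]
contact_force: [-0.1, 0.1, -2.5]
grip_width: 0.252
gripper_force: 30.0
```

jog_arm(steps=[0,4,0.5,0,0,0,3,0.5,0,0,0,3,0.5,0,0,0,0,0,0,0,0,0,0,0,0])

```text
time_s: 9.8
tcp_pos: [516.0, -60.9, 17.0]
eef_rot: [[-0.02, 1.0, 0.0], [1.0, 0.02, -0.0], [-0.0, 0.0, -1.0]]
contact_force: [0.4, 0.6, -2.3]
grip_width: 0.252
gripper_force: 30.0
```

jog_arm(steps=[0,0,0.5,0,0,0,0,0.5,0,0,0,0,0,0,0,0,0,0,0,0,0,0,0,0,0])

```text
time_s: 10.3
tcp_pos: [516.9, -61.1, 17.0]
eef_rot: [[-0.02, 1.0, -0.0], [1.0, 0.02, -0.0], [-0.0, -0.0, -1.0]]
contact_force: [-1.3, -1.3, -1.6]
grip_width: 0.257
gripper_force: 30.0
```

jog_arm(steps=[0,0,0.5,0,0,0,0,0.5,0,0,0,0,0,0,0,0,0,0,0,0,0,0,0,0,0])

```text
time_s: 10.8
tcp_pos: [518.0, -61.0, 17.0]
eef_rot: [[-0.019, 1.0, -0.0], [1.0, 0.019, -0.0], [-0.0, -0.0, -1.0]]
contact_force: [-2.8, -0.8, -1.9]
grip_width: 0.253
gripper_force: 30.0
```

Run:
```python
from h import *
np.set_printoptions(precision=2,suppress=True)
F=[]
for i in range(6):
    robot.camera("scene"); s=robot.state(); F.append(s["contact_force"])
print(np.array(F),s["tcp_pos"])
```

```text
[[-2.13 -1.04 -1.53]
 [-0.49 -0.66 -2.27]
 [-1.33 -0.98 -2.02]
 [-1.48 -0.53 -2.15]
 [-2.1  -1.22 -1.76]
 [-1.47 -0.26 -1.8 ]] [517.97 -60.95  16.99]
```

jog_arm(steps=[0,0,-0.7,0,0,0,3,0,0,0,0,4,0,0,0,0,4,0,0,0,0,0,0,0,0])

```text
time_s: 11.6
tcp_pos: [517.2, -49.1, 17.0]
eef_rot: [[-0.02, 1.0, 0.0], [1.0, 0.02, 0.0], [0.0, 0.0, -1.0]]
contact_force: [0.6, -0.4, -1.3]
grip_width: 0.257
gripper_force: 30.0
```

jog_arm(steps=[0,2,0,0,0,0,2,0,0,0,0,1,0,0,0,0,0,0,0,0,0,0,0,0,0])

```text
time_s: 12.1
tcp_pos: [516.9, -45.0, 17.0]
eef_rot: [[-0.02, 1.0, -0.0], [1.0, 0.02, -0.0], [-0.0, -0.0, -1.0]]
contact_force: [0.4, -0.4, -1.8]
grip_width: 0.251
gripper_force: 30.0
```

jog_arm(steps=[0,2,0,0,0,0,2,0,0,0,0,0,0,0,0,0,0,0,0,0,0,0,0,0,0])

```text
time_s: 12.6
tcp_pos: [516.9, -41.0, 17.0]
eef_rot: [[-0.02, 1.0, -0.0], [1.0, 0.02, -0.0], [-0.0, -0.0, -1.0]]
contact_force: [0.3, -0.2, -1.8]
grip_width: 0.256
gripper_force: 30.0
```

jog_arm(steps=[0,2,0,0,0,0,1,0,0,0,0,0,0,0,0,0,0,0,0,0,0,0,0,0,0])

```text
time_s: 13.1
tcp_pos: [516.8, -38.0, 17.0]
eef_rot: [[-0.02, 1.0, -0.0], [1.0, 0.02, -0.0], [-0.0, -0.0, -1.0]]
contact_force: [-0.5, 0.5, -2.6]
grip_width: 0.252
gripper_force: 30.0
```

jog_arm(steps=[0,0,0,0.3,0,0,0,0,0.3,0,0,0,0,0,0,0.6,0,0,0,0,0.6,0,0,0,0])

```text
time_s: 13.6
tcp_pos: [517.0, -38.0, 16.5]
eef_rot: [[-0.019, 1.0, 0.0], [1.0, 0.019, -0.0], [-0.0, 0.0, -1.0]]
contact_force: [1.0, -0.1, 0.8]
grip_width: 0.391
gripper_force: 0.0
```

jog_arm(steps=[0.6,0,0,0,0,0.6,0,0,0,0,0.6,0,0,0,0,0.6,0,0,-5,0,0.6,0,0,-20,0])

```text
time_s: 14.1
tcp_pos: [515.8, -38.0, 40.7]
eef_rot: [[-0.019, 1.0, -0.003], [1.0, 0.019, -0.0], [-0.0, -0.003, -1.0]]
contact_force: [-1.1, 0.1, 0.4]
grip_width: 0.602
gripper_force: 0.0
```

jog_arm(steps=[1,0,0,-45,0,1,-30,0,-30,0,1,-45,4,0,0,1,-45,4,0,0,1,-45,4,0,0])

```text
time_s: 14.6
tcp_pos: [532.3, -204.1, 117.2]
eef_rot: [[-0.02, 1.0, 0.001], [1.0, 0.02, 0.0], [0.0, 0.001, -1.0]]
contact_force: [0.7, 1.3, 0.2]
grip_width: 0.982
gripper_force: 0.0
```

jog_arm(steps=[1,-45,3,0,0,1,-45,0,0,0,1,-40,0,0,0,1,-20,0,0,0,1,0,0,0,0])

```text
time_s: 15.1
tcp_pos: [536.7, -356.0, 116.7]
eef_rot: [[-0.015, 1.0, -0.0], [1.0, 0.015, -0.002], [-0.002, -0.0, -1.0]]
contact_force: [0.0, 0.5, -0.7]
grip_width: 1.003
gripper_force: 0.0
```

jog_arm(steps=[1,0,0,0,8,1,0,0,0,8,1,0,0,0,8,1,0,0,0,8,1,0,0,0,8])

```text
time_s: 15.6
tcp_pos: [538.4, -351.3, 116.7]
eef_rot: [[0.631, 0.775, 0.0], [0.775, -0.631, 0.001], [0.001, -0.0, -1.0]]
contact_force: [-0.4, -0.4, -1.0]
grip_width: 1.002
gripper_force: 0.0
```

jog_arm(steps=[1,0,0,0,8,1,0,0,0,8,1,0,0,0,8,1,0,0,0,8,1,0,0,0,8])

```text
time_s: 16.1
tcp_pos: [538.3, -351.2, 116.6]
eef_rot: [[0.982, 0.188, 0.0], [0.188, -0.982, 0.001], [0.0, -0.001, -1.0]]
contact_force: [-0.5, -0.7, 0.7]
grip_width: 0.997
gripper_force: 0.0
```

Run:
```python
from h import *
np.set_printoptions(precision=3,suppress=True)
s=robot.state(); print(s["tcp_pos"],s["eef_rot"],s["joints"])
for n in("top","scene"):
    im,d=robot.camera(n); cv2.imwrite(f"pics/{n}2.png",im[...,::-1])
T=cv2.imread("pics/top2.png")[100:180,260:400]; S=cv2.imread("pics/scene2.png")[210:290,250:390]
cv2.imwrite("pics/c4.png",np.hstack([cv2.resize(x,(400,229),interpolation=cv2.INTER_CUBIC) for x in(T,S)]))
```

```text
[ 538.349 -351.202  116.584] [[ 0.982  0.188  0.   ]
 [ 0.188 -0.982  0.001]
 [ 0.    -0.001 -1.   ]] [ -4.599  41.429  52.103  95.42  -36.446  61.641 -20.483]
```

View pics/c4.png

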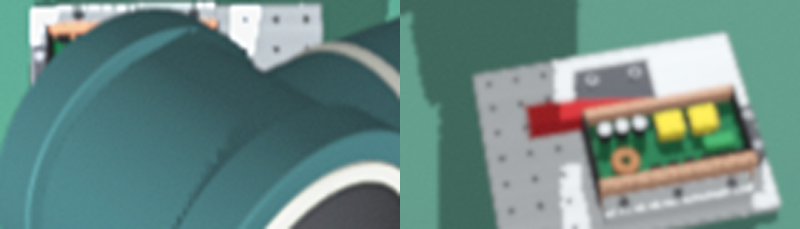

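The scene crop shows the wedge resting in the slot, butt at crop (530,120) and thin end between block and module. The gripper is now over the mallet.

jog_arm(steps=[1,-0.8,1.6,30,0,1,0,0,30,0,1,0,0,30,0,1,0,0,14,0,0.8,0,0,5.5,0])

```text
time_s: 16.7
tcp_pos: [537.2, -353.7, 6.0]
eef_rot: [[0.981, 0.196, -0.001], [0.196, -0.981, 0.001], [-0.001, -0.001, -1.0]]
contact_force: [-0.6, 0.3, 0.4]
grip_width: 0.944
gripper_force: 0.0
```

jog_arm(steps=[0,0,0,0,0,0,0,0,0,0,0,0,0,0,0,0,0,0,0,0,0,0,0,0,0])

```text
time_s: 17.2
tcp_pos: [537.7, -354.4, 7.4]
eef_rot: [[0.981, 0.193, 0.001], [0.193, -0.981, -0.0], [0.0, 0.0, -1.0]]
contact_force: [0.4, -0.8, -0.2]
grip_width: 0.527
gripper_force: 0.0
```

jog_arm(steps=[0,0,0,0,0,0,0,0,0,0,0,0,0,0,0,0,0,0,0,0,0,0,0,0,0])

```text
time_s: 17.7
tcp_pos: [537.5, -354.1, 6.9]
eef_rot: [[0.981, 0.193, -0.0], [0.193, -0.981, 0.0], [-0.0, -0.0, -1.0]]
contact_force: [-0.8, 3.0, 2.6]
grip_width: 0.228
gripper_force: 30.0
```

jog_arm(steps=[0,0,0,-5,0,0,0,0,-15,0,0,0,0,-30,0,0,0,0,-30,0,0,0,0,-23,0])

```text
time_s: 18.2
tcp_pos: [537.5, -354.9, 112.8]
eef_rot: [[0.981, 0.192, 0.001], [0.192, -0.981, -0.001], [0.001, 0.001, -1.0]]
contact_force: [0.4, 0.2, -3.8]
grip_width: 0.23
gripper_force: 30.0
```

jog_arm(steps=[0,0,0,0,5,0,0,0,0,4.9,0,-8,-28,0,0,0,-11,-40,0,0,0,-11,-40,0,0])

```text
time_s: 18.7
tcp_pos: [504.4, -246.3, 110.6]
eef_rot: [[1.0, 0.02, 0.0], [0.02, -1.0, -0.0], [0.0, 0.0, -1.0]]
contact_force: [1.2, 0.5, -3.2]
grip_width: 0.235
gripper_force: 30.0
```

jog_arm(steps=[0,-11,-40,0,0,0,-11,-40,0,0,0,-8,-28,0,0,0,-5,-20,0,0,0,0,0,0,0])

```text
time_s: 19.2
tcp_pos: [467.2, -117.1, 110.4]
eef_rot: [[1.0, 0.024, 0.0], [0.024, -1.0, 0.002], [0.0, -0.002, -1.0]]
contact_force: [0.3, 0.2, -3.5]
grip_width: 0.229
gripper_force: 30.0
```

jog_arm(steps=[0,0,0,0,0,0,0,0,0,0,0,0,0,0,0,0,0,0,0,0,0,0,0,0,0])

```text
time_s: 19.7
tcp_pos: [467.5, -120.2, 109.9]
eef_rot: [[1.0, 0.021, -0.0], [0.021, -1.0, -0.0], [-0.0, 0.0, -1.0]]
contact_force: [-0.6, 0.4, -4.0]
grip_width: 0.234
gripper_force: 30.0
```

Run:
```python
from h import *
np.set_printoptions(precision=3,suppress=True)
s=robot.state(); print(s["tcp_pos"],s["eef_rot"],s["joints"],s["contact_force"])
for n in("top","scene"):
    im,d=robot.camera(n); cv2.imwrite(f"pics/{n}3.png",im[...,::-1])
T=cv2.imread("pics/top3.png")[90:190,260:400]; S=cv2.imread("pics/scene3.png")[180:300,230:398]
cv2.imwrite("pics/c5.png",np.hstack([cv2.resize(x,(400,286),interpolation=cv2.INTER_CUBIC) for x in(T,S)]))
```

```text
[ 467.463 -120.238  109.899] [[ 1.     0.021 -0.   ]
 [ 0.021 -1.    -0.   ]
 [-0.     0.    -1.   ]] [-39.172  29.529  62.902 118.755 -33.808  52.011 -46.056] [-0.638  0.42  -3.963]
```

View pics/c5.png

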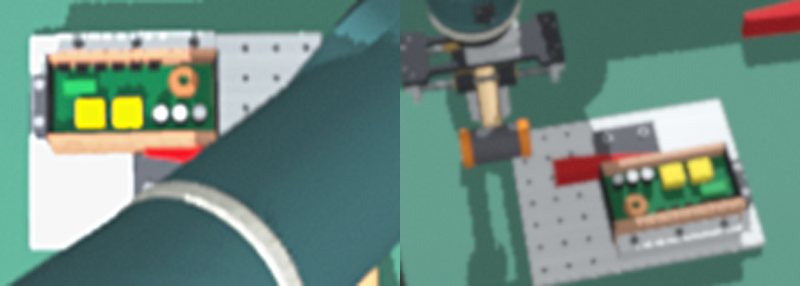

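Scene crop: the mallet head is level and in line at (495,145), with the wedge butt at (557,170). I'll lower it behind the butt.

jog_arm(steps=[0,0,0,20,0,0,0,0,25,0,0,0,0,25,0,0,0,0,16,0,0,0,0,5,0])

```text
time_s: 20.3
tcp_pos: [466.7, -119.9, 17.6]
eef_rot: [[1.0, 0.021, -0.002], [0.021, -1.0, -0.0], [-0.002, 0.0, -1.0]]
contact_force: [-0.3, -0.2, -3.3]
grip_width: 0.229
gripper_force: 30.0
```

jog_arm(steps=[0,0,-2,0,0,0,0,-4,0,0,0,0,-4,0,0,0,0,-4,0,0,0,0,0,0,0])

```text
time_s: 20.8
tcp_pos: [467.5, -104.9, 19.2]
eef_rot: [[1.0, 0.022, 0.0], [0.022, -1.0, 0.0], [0.0, -0.0, -1.0]]
contact_force: [-0.1, 0.6, -4.4]
grip_width: 0.233
gripper_force: 30.0
```

Run:
```python
from h import *
np.set_printoptions(precision=3,suppress=True)
s=robot.state(); print(s["tcp_pos"],s["joints"],s["contact_force"])
im,d=robot.camera("scene"); cv2.imwrite("pics/scene4.png",im[...,::-1])
cv2.imwrite("pics/c6.png",cv2.resize(im[200:290,250:390,::-1],None,fx=4,fy=4,interpolation=cv2.INTER_CUBIC))
```

```text
[ 467.451 -104.862   19.157] [-32.376  36.796  52.013 121.84  -44.226  42.637 -39.777] [-0.119  0.558 -4.395]
```

View pics/c6.png

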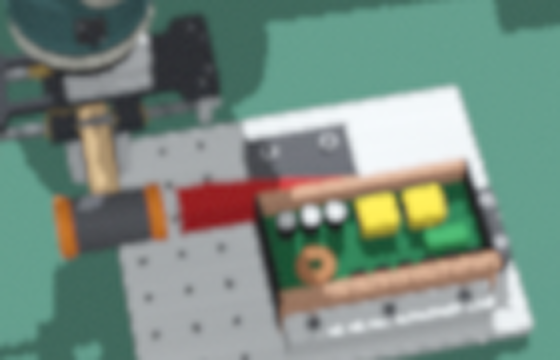

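Scene crop: the orange face at (158,210) is square behind the wedge butt at (180,210), clear of the plate. I'll start with gentle taps.

jog_arm(steps=[0,0,-4,0,0,0,0,-4,0,0,0,0,-4,0,0,0,0,-3,0,0,0,0,0,0,0])

```text
time_s: 21.35
tcp_pos: [467.0, -90.5, 18.9]
eef_rot: [[1.0, 0.022, 0.0], [0.022, -1.0, -0.0], [0.0, 0.0, -1.0]]
contact_force: [-0.0, -1.4, -3.2]
grip_width: 0.233
gripper_force: 30.0
```

jog_arm(steps=[0,0,-3,0,0,0,0,-3,0,0,0,0,0,0,0,0,0,0,0,0,0,0,0,0,0])

```text
time_s: 21.85
tcp_pos: [466.6, -84.6, 18.8]
eef_rot: [[1.0, 0.021, -0.0], [0.021, -1.0, 0.0], [-0.0, -0.0, -1.0]]
contact_force: [1.2, -1.0, -3.8]
grip_width: 0.232
gripper_force: 30.0
```

jog_arm(steps=[0,0,-3,0,0,0,0,-1,0,0,0,0,0,0,0,0,0,0,0,0,0,0,0,0,0])

```text
time_s: 22.35
tcp_pos: [466.0, -83.2, 19.0]
eef_rot: [[1.0, 0.018, 0.0], [0.018, -1.0, -0.003], [0.0, 0.003, -1.0]]
contact_force: [-3.2, -16.2, -2.5]
grip_width: 0.232
gripper_force: 30.2
```

jog_arm(steps=[0,0,-3,0,0,0,0,0,0,0,0,0,0,0,0,0,0,0,0,0,0,0,0,0,0])

```text
time_s: 22.85
tcp_pos: [465.1, -81.5, 18.9]
eef_rot: [[1.0, 0.017, -0.001], [0.017, -1.0, -0.005], [-0.001, 0.005, -1.0]]
contact_force: [-8.1, -24.6, -1.5]
grip_width: 0.233
gripper_force: 30.7
```

jog_arm(steps=[0,0,4,0,0,0,0,5,0,0,0,0,6,0,0,0,0,0,0,0,0,0,0,0,0])

```text
time_s: 23.35
tcp_pos: [466.9, -92.6, 18.9]
eef_rot: [[1.0, 0.021, -0.0], [0.021, -1.0, 0.0], [-0.0, -0.0, -1.0]]
contact_force: [0.6, 0.1, -3.3]
grip_width: 0.231
gripper_force: 29.9
```

Run:
```python
from h import *
np.set_printoptions(precision=3,suppress=True)
s=robot.state(); print(s["tcp_pos"],s["joints"],s["contact_force"])
im,d=robot.camera("scene"); cv2.imwrite("pics/scene5.png",im[...,::-1])
cv2.imwrite("pics/c7.png",cv2.resize(im[210:280,270:380,::-1],None,fx=5,fy=5,interpolation=cv2.INTER_CUBIC))
a=cv2.imread("pics/scene4.png").astype(int); b=im[...,::-1].astype(int)
# module edge shift along column: compare copper far edge row, before/after
for nm,I in(("before",a),("after",b)):
    P=[]
    for c in range(318,364,3):
        col=(I[...,2]-I[...,0])[225:262,c]; k=np.argmax(col>25); P.append(225+k-1+(25-col[k-1])/(col[k]-col[k-1]))
    E=[]
    for c in range(322,372,3): # near copper/rail edge
        col=(I[...,2]-I[...,0])[262:290,c]; k=len(col)-1-np.argmax(col[::-1]>25); E.append(262+k+(col[k]-25)/(col[k]-col[k+1]))
    print(nm,np.array(P),np.array(E))
```

```text
[466.902 -92.613  18.852] [-34.002  36.645  52.128 122.238 -44.286  42.461 -41.149] [ 0.627  0.13  -3.252]
before [243.622 243.217 243.197 243.211 243.204 243.12  243.231 243.375 243.323
 242.654 242.25  241.654 241.1   240.483 240.067 239.5  ] [278.217 277.586 277.368 276.467 275.92  275.483 274.857 274.333 273.731
 273.308 272.643 272.25  271.5   271.143 270.63  270.182 269.444]
after [243.579 243.304 243.183 243.2   243.079 243.068 243.083 243.676 243.826
 243.323 242.72  242.323 241.68  241.281 240.64  240.25 ] [278.217 277.6   277.316 276.429 275.889 275.5   274.821 274.333 273.724
 273.308 272.667 272.24  271.533 271.13  270.655 270.182 269.483]
```

View pics/c7.png

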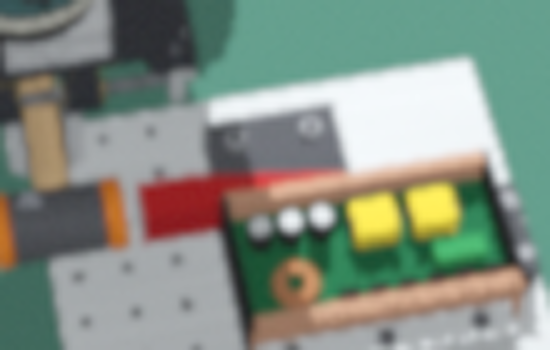

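jog_arm(steps=[0,0,-4,0,0,0,0,-4,0,0,0,0,-4,0,0,0,0,-1.5,0,0,0,0,0,0,0])

```text
time_s: 23.9
tcp_pos: [466.0, -81.8, 19.1]
eef_rot: [[1.0, 0.019, 0.0], [0.019, -1.0, -0.004], [0.0, 0.004, -1.0]]
contact_force: [-4.5, -18.4, -3.4]
grip_width: 0.235
gripper_force: 30.5
```

jog_arm(steps=[0,0,0,0,0,0,0,0,0,0,0,0,0,0,0,0,0,4,0,0,0,0,4,0,0])

```text
time_s: 24.4
tcp_pos: [466.8, -86.9, 18.9]
eef_rot: [[1.0, 0.022, -0.0], [0.022, -1.0, 0.0], [-0.0, -0.0, -1.0]]
contact_force: [-0.6, 0.1, -4.2]
grip_width: 0.233
gripper_force: 29.9
```

Tapped with 18 N at about 40 mm/s and the wedge did not move: it is tight. Now the mallet goes back.

jog_arm(steps=[0,0,15,0,0,0,0,15,0,0,0,0,0,-20,0,0,0,0,-35,0,0,0,0,-35,0])

```text
time_s: 24.9
tcp_pos: [466.9, -117.2, 109.7]
eef_rot: [[1.0, 0.021, -0.001], [0.021, -1.0, 0.0], [-0.001, -0.0, -1.0]]
contact_force: [1.6, 0.4, -3.4]
grip_width: 0.234
gripper_force: 29.9
```

jog_arm(steps=[0,8,30,0,0,0,11,40,0,0,0,11,40,0,0,0,11,40,0,0,0,11,40,0,0])

```text
time_s: 25.4
tcp_pos: [523.9, -307.1, 108.6]
eef_rot: [[1.0, 0.022, -0.0], [0.022, -1.0, 0.001], [-0.0, -0.001, -1.0]]
contact_force: [0.9, 0.2, -3.0]
grip_width: 0.229
gripper_force: 30.0
```

jog_arm(steps=[0,9,30,0,0,0,4,18.5,0,0,0,0,0,0,-5,0,0,0,0,-4.9,0,0,0,0,0])

```text
time_s: 25.9
tcp_pos: [537.5, -354.0, 108.7]
eef_rot: [[0.981, 0.195, -0.0], [0.195, -0.981, 0.001], [0.0, -0.001, -1.0]]
contact_force: [-0.1, -0.1, -4.4]
grip_width: 0.234
gripper_force: 30.0
```

jog_arm(steps=[0,0,0,0,0,0,0,0,0,0,0,0,0,0,0,0,0,0,0,0,0,0,0,0,0])

```text
time_s: 26.4
tcp_pos: [537.5, -354.3, 108.9]
eef_rot: [[0.981, 0.193, -0.0], [0.193, -0.981, -0.0], [-0.0, 0.0, -1.0]]
contact_force: [0.5, -0.6, -3.6]
grip_width: 0.233
gripper_force: 30.0
```

Exactly back above the mat; lower 101.5, then the last bit slowly.

jog_arm(steps=[0,0,0,25,0,0,0,0,30,0,0,0,0,25,0,0,0,0,15,0,0,0,0,4,0])

```text
time_s: 26.9
tcp_pos: [537.0, -354.0, 8.6]
eef_rot: [[0.981, 0.193, -0.002], [0.193, -0.981, 0.001], [-0.001, -0.001, -1.0]]
contact_force: [-0.1, 0.2, -4.1]
grip_width: 0.229
gripper_force: 30.0
```

jog_arm(steps=[0,0,0,1.5,0,0,0,0,1,0,0,0,0,0,0,0,0,0,0,0,0,0,0,0,0])

```text
time_s: 27.4
tcp_pos: [537.8, -354.4, 7.9]
eef_rot: [[0.981, 0.193, 0.001], [0.193, -0.981, -0.0], [0.001, 0.0, -1.0]]
contact_force: [-0.9, 0.4, -3.3]
grip_width: 0.233
gripper_force: 30.0
```

jog_arm(steps=[0,0,0,0.5,0,0,0,0,0.4,0,0,0,0,0,0,0,0,0,0,0,0.5,0,0,0,0])

```text
time_s: 27.9
tcp_pos: [537.7, -354.5, 6.7]
eef_rot: [[0.981, 0.193, 0.0], [0.193, -0.981, -0.0], [0.0, 0.0, -1.0]]
contact_force: [-0.5, -0.5, 0.1]
grip_width: 0.288
gripper_force: 0.0
```

jog_arm(steps=[1,0,0,0,0,1,0,0,0,0,1,0,0,0,0,1,0,0,0,0,1,0,0,0,0])

```text
time_s: 28.4
tcp_pos: [537.5, -354.3, 6.5]
eef_rot: [[0.981, 0.193, -0.0], [0.193, -0.981, -0.0], [-0.0, 0.0, -1.0]]
contact_force: [0.5, -0.8, -0.5]
grip_width: 0.707
gripper_force: 0.0
```

jog_arm(steps=[1,0,0,-5,0,1,0,0,-20,0,1,0,0,-40,0,1,0,0,-40,0,1,0,0,-40,0])

```text
time_s: 28.9
tcp_pos: [537.2, -354.6, 154.7]
eef_rot: [[0.981, 0.192, 0.001], [0.192, -0.981, -0.001], [0.0, 0.001, -1.0]]
contact_force: [-0.2, 0.3, -0.4]
grip_width: 1.001
gripper_force: 0.0
```

jog_arm(steps=[1,-40,0,0,0,1,-40,0,0,0,1,-40,0,0,0,1,0,0,0,0,1,0,0,0,0])

```text
time_s: 29.4
tcp_pos: [419.5, -377.8, 153.0]
eef_rot: [[0.982, 0.191, 0.002], [0.191, -0.982, -0.0], [0.002, 0.0, -1.0]]
contact_force: [0.7, 1.1, 0.5]
grip_width: 0.997
gripper_force: 0.0
```

Run:
```python
from h import *
for n in("top","scene"):
    im,d=robot.camera(n); cv2.imwrite(f"pics/{n}6.png",im[...,::-1])
T=cv2.imread("pics/top6.png")[80:220,250:510]; S=cv2.imread("pics/scene6.png")[180:320,160:420]
cv2.imwrite("pics/c8.png",np.vstack([cv2.resize(x,(557,300),interpolation=cv2.INTER_CUBIC) for x in(T,S)]))
print(robot.state()["tcp_pos"],robot.state()["contact_force"],robot.state()["joints"])
```

```text
[ 420.68555805 -377.31883927  152.28362503] [-0.0523507  -0.50023452  0.02783429] [ -3.64918612  31.80624772  57.08480976 105.54304199 -30.8605711
  59.71849141 -13.03168858]
```

View pics/c8.png

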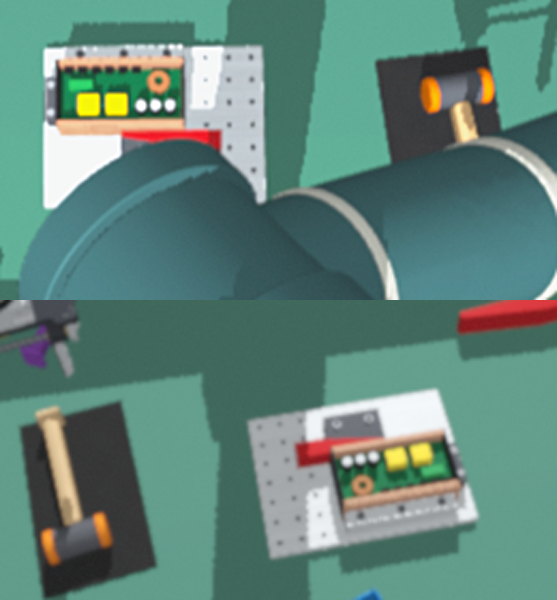

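The final views show the mallet lying on its mat (head at crop (75,540) in the scene view), the wedge seated between block and module (320,455), and the arm touching nothing.

```bash
python3 -c "
from station import robot
print(robot.finish_job())"
```

```text
the job is handed in; nothing more can be done
None
```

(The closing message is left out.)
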